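# Load two reagent cassettes into the analyser carousel

### The arm

A 7-joint arm with a two-finger parallel gripper is mounted at the origin on a cart in front of the work surface, level with it; the furniture and walls round the work are solid. World frame = base frame: x ahead of the robot, y to its left, z up, the work surface at z = 0. Lengths are in mm, angles in degrees, forces in N, time in s.
With the tool pointing down it reaches from about 400 to 850 mm from the base axis. Payload 4.4 kg.
Tool frame: the origin (TCP) lies at the very end of the fingers, on their centre line; the grasp point (between the pads) lies 19 mm behind it (robot.tcp_to_grasp is the distance from the TCP to the grasp point, in mm); z points along the fingers, y is the line along which they close (so a half turn about z gives the same grasp; the last joint's range is limited). The gripper opens to 94 mm and grips with 3 to 60 N. Pads are 16 mm wide; open, the fingers measure 119 mm over their backs; the gripper's body (75 mm by 177 mm) begins 78 mm behind the grasp point.
Start: joints at [60.917, 36.005, 2.206, 86.941, -1.547, 57.084, -1.146], TCP at [277.948, -587.591, 205.478] pointing down, gripper open.
Joint ranges: [-175.42, 175.42], [-21.48, 121.26], [-71.46, 75.88], [10.55, 141.38], [-63.04, 243.04], [13.31, 113.54], [-168.57, 168.57]. Speed limits (degrees/s): [147.25, 147.25, 180, 180, 180, 180, 180].

### API

Orientations are given as a 3x3 rotation matrix whose columns are the frame's x, y, z axes.
In Python, from station import robot gives the robot as it stands.
- The arm moves only by the shell command python3 -m inch 'ROWS'. ROWS is JSON, a list of rows, each a list of 3 entries, a list of its own where there are three numbers: the shift along the world's x, y, z in cm, then the turn about the world's z in rad, then the opening, from 0 (shut) to 1 (fully open). In form: [[[dx, dy, dz], roll, jaw], ...]. A call has 1 to 5 rows; each row shifts and turns the commanded pose from where the row before left it; what a row does not reach is not made up. A row lasts 1/8 s, in which the tool goes at most 62.5 mm and 10.7 degrees, less where a joint would pass 70% of its speed; a pose out of reach is approached as far as the arm can. A call is refused whole if a number of a shift passes 6.25 or a number of a turn 0.188, either way. A call with a gripper value outside its range is refused whole. The fingers move at their own pace and stop on an object; the grip force is fixed at half the most. Time passes only in rows, so rows that do not move let the fingers close. It gives the time, the measured TCP pose, the force, the opening and the grip force at its end, in the units of the state.
- robot.read_state(): the state, without advancing time (a new reading comes with each control period).
- robot.grab_frame(name): name is "scene" or "side" or "wrist"; returns a dict with "frame" (480x640x3 uint8, red, green, blue), "vfov" (degrees; the focal length in pixels is half the picture's height over the tangent of half this angle, whatever the lens; pixels are square), "cx", "cy" (the principal point, pixels), "R" (3x3) and "t" (3): a world point X has camera coordinates R X + t. Camera axes: x right, y down, z forward; pixel columns grow to the right and rows downward; lengths in mm; the calibration is good to about 2 mm. A picture is of the moment at which its call begins. There is no depth.
- robot.hand_in(): hands the job in; it is judged then, once.
The state is a dict: "clock": time; "qpos": joint angles; "joint_velocities": joint speeds; "joint_efforts": joint torques, N m; "tcp_pos": TCP position; "ee_rot": TCP orientation; "force": force on the tool from outside, world axes, zero at the start; "ft_torque": the same for the moment, N m; "finger_gap": opening from 0.0 (shut) to 1.0 (fully open); "finger_force": force on a finger pad.
Only numpy, scipy, OpenCV 4.12 (cv2) and the standard library are available. Lean on these libraries where they do the work, as an engineer would, in place of code of your own. Each camera call takes 0.05 s, during which the arm holds its last target. There are 200 camera calls.

### The job

The two empty nests of the analyser's round reagent carousel are at the back, under its clear cover. Turn the carousel until they come out at the open loading side, then lower each of the two wedge-shaped reagent cassettes from the bench into the empty nest of its own shape (broad one in the broad nest, slim one in the slim nest, narrow end to the hub) until it sits fully down, and let go of it. Keep the cassettes upright, set them down rather than dropping them, and leave the other things on the bench where they are.

Things in the scene. Friction and masses are not known exactly. Their poses are not given: they have to be found in the camera images.
- analyser: fixed white round carousel housing, 282 mm across, with a drive tower (150 mm wide, 137 mm high) at its back, 135 to 187 mm from the axis. Origin: on the bench on the carousel's axis; -x points to the open loading side, +x to the tower, z up. Front half open above a 42 mm high lip
- cover_top (a point): top face of the fixed clear cover over the back half of the carousel, on its middle line 90 mm behind the axis, 126 mm above the bench (axes as the analyser's). The cover spans 88 deg to either side of the analyser's +x, 38 to 141 mm from the axis, underside at 121 mm, with a wall down its outside; no nest below it can be loaded
- carousel (a joint): angle of the grey turning tray (rad), growing anticlockwise seen from above, travel -0.7 to 6.98. At 0 and 6.28 the pair of empty nests points straight to the loading side (analyser's -x), the broad nest 15 deg clockwise of it and the slim nest 15 deg anticlockwise; at 3.14 they are at the very back. Stiff (about 0.12 N m); stays where it is left
- hub_grip (a point): middle of the black bar handle on top of the carousel's hub, on the turning axis, 147 mm above the bench: 56 mm long, 14 mm thick, from 131 to 159 mm high, above a round flange of 33 mm radius whose top is at 133 mm. Turns with the tray; x lies along the bar, y across its 14 mm thickness
- broad_nest (a point): empty broad wedge nest (36 deg sector) in the tray: point on its floor 83 mm from the axis, 40 mm above the bench; x radially outward, z up. 3 mm ribs, hub and rim round it stand 22 mm above that floor; about 2 mm play on each side of its cassette. Turns with the tray. The other ten nests hold cassettes of the same two kinds, which stay there
- slim_nest (a point): empty slim wedge nest (24 deg sector) beside the broad one, 30 deg anticlockwise of it seen from above; same radius, height, axes, walls and play
- broad_cassette: loose white wedge-shaped cassette, 0.2 to 0.42 kg: 70 mm long, 23 mm wide at the narrow end, 67 mm at the broad end, body 46 mm high, lower edge bevelled 3 mm; two grey caps near the broad end, 12 mm high. Origin: underside, midway between the ends; +x to the broad end, z up. Seated, its frame coincides with broad_nest (narrow end at the hub)
- slim_cassette: loose white wedge-shaped cassette, 0.14 to 0.28 kg: as the broad one but 13 mm wide at the narrow end and 41 mm at the broad end, with a single cap. Origin and axes alike. Seated, its frame coincides with slim_nest (narrow end at the hub)
- broad_fin (a point): grip point of the broad cassette: the upright fin on its top, 30 mm long along x, 12 mm thick along y, from 46 to 72 mm above the underside. This point is in the fin's middle, 68 mm above the underside, 4 mm to the narrow side of the cassette's origin; axes as the cassette's. In the nest the fins of the neighbours are 43 mm to either side: open the fingers to 35 mm or so there
- slim_fin (a point): grip point of the slim cassette: same fin, same place on the cassette, axes as the cassette's
- label_roll: roll of labels lying on the bench, 74 mm across, 34 mm high; bystander, origin under its centre
- timer: small white laboratory timer standing on the bench, 18x50x55 mm; bystander, origin under its centre
- beaker: 250 ml beaker, 75 mm across, 95 mm high; bystander, origin under its centre
- buffer_bottle: small bottle, 55 mm across, 102 mm high; bystander, origin under its centre
- salt_bucket: fixed white round bucket with a lid, 222 mm across and 240 mm high, standing on the bench between the loose cassettes and the analyser: pass over it; origin under its centre. Behind it, from about 0.72 m ahead of the robot on, shelves hang over the bench from 350 mm up

How it is judged (in metres and radians):
At the end, for the whole second after the job is handed in: each cassette stands in the empty nest of its own shape, fully down (underside within 3 mm of the nest floor), within 5 mm of the nest's centre, square to it within 0.1 rad, upright within 0.06 rad, released and at rest, and the carousel stands still (horizontal distance between broad_cassette and broad_nest below 0.005 m and z of broad_cassette in the frame of broad_nest between -0.003 and 0.003 m and angle between the x axis of broad_cassette and the x axis of broad_nest, either way round below 0.1 rad and angle between each of broad_cassette, slim_cassette's own z axis and vertical below 0.06 rad and linear speed of each of broad_cassette, slim_cassette below 0.02 m/s and horizontal distance between slim_cassette and slim_nest below 0.005 m and z of slim_cassette in the frame of slim_nest between -0.003 and 0.003 m and angle between the x axis of slim_cassette and the x axis of slim_nest, either way round below 0.1 rad and velocity of joint carousel between -0.05 and 0.05 rad/s); the robot touches nothing.
It fails at once if a cassette is tipped more than 35 deg from upright (angle between any of broad_cassette, slim_cassette's own z axis and vertical above 0.61 rad).
It fails at once if a cassette is dropped (moves faster than 0.6 m/s while the fingers do not hold it) ((contact force between the fingers and broad_cassette below 0.05 N and linear speed of broad_cassette above 0.6 m/s) or (contact force between the fingers and slim_cassette below 0.05 N and linear speed of slim_cassette above 0.6 m/s)).
It fails at once if the label roll, timer, beaker or small bottle is moved more than 25 mm (distance of any of label_roll, timer, beaker, buffer_bottle from where it was at the start of the episode above 0.025 m).
It also fails if it takes over 72 s, if anything falls off the work surface, if the arm or the gripper's body presses on something with over 40 N, if the wrist force passes 120 N, or if a joint passes its speed limit or range.

## Working session

There is one attempt and no reset: what is moved stays moved. The work goes in short steps, Python scripts to look and compute and a shell command to move; the robot and the scene stay as the last step left them, time stands still between calls to the robot, and variables do not carry over. Pictures are saved under pics/ and viewed, at most 10 in all, crops included, and the job is handed in when it is done.

```bash
mkdir -p pics; ls
python3 - <<'E'
from station import robot
import cv2,numpy as np
ims=[]
for n in("scene","side","wrist"):
    f=robot.grab_frame(n); cv2.imwrite(f"pics/a_{n}.png",f["frame"][:,:,::-1]); print(n,f["vfov"],f["cx"],f["cy"],np.round(f["R"],3).tolist(),np.round(f["t"]).tolist())
s=robot.read_state();print(s)
E
```

```text
pics
scene 43.9543105759552 323.62236302084807 241.4940175535196 [[-0.69, -0.724, 0.007], [-0.524, 0.492, -0.696], [0.5, -0.483, -0.718]] [250.0, 371.0, 1250.0]
side 55.05256336775227 321.8953906912296 240.24624850892027 [[-0.869, -0.494, -0.017], [-0.242, 0.456, -0.856], [0.431, -0.74, -0.516]] [384.0, 266.0, 927.0]
wrist 64.37877332089998 321.42883123687557 244.99261243354115 [[0.426, -0.905, -0.001], [-0.866, -0.409, 0.288], [-0.261, -0.121, -0.958]] [-649.0, -30.0, 392.0]
{'clock': 0.15, 'qpos': array([60.91624724, 36.04455666,  2.2045743 , 86.98069737, -1.54635268,
       57.08619503, -1.14735317]), 'joint_velocities': array([ 0.0182044 , -0.09705549,  0.08379564, -0.29857474,  0.01505301,
        0.02378041, -0.00359845]), 'joint_efforts': array([ 1.98870606e-03, -5.50090098e+01,  1.14506174e+00, -1.86816019e+01,
       -5.21409139e-02,  2.08848598e-02,  9.43936539e-05]), 'tcp_pos': array([ 277.72043661, -587.12889431,  204.80259698]), 'ee_rot': array([[ 9.03998102e-01,  4.27535993e-01, -6.37060951e-04],
       [ 4.27536467e-01, -9.03997202e-01,  1.27636721e-03],
       [-3.02083952e-05, -1.42620032e-03, -9.99998983e-01]]), 'force': array([-0.65599289,  0.13838138, -0.50449671]), 'ft_torque': array([-0.03763982,  0.01736971,  0.00929754]), 'finger_force': 0.0, 'finger_gap': 1.0023125441100043}
```

View pics/a_scene.png

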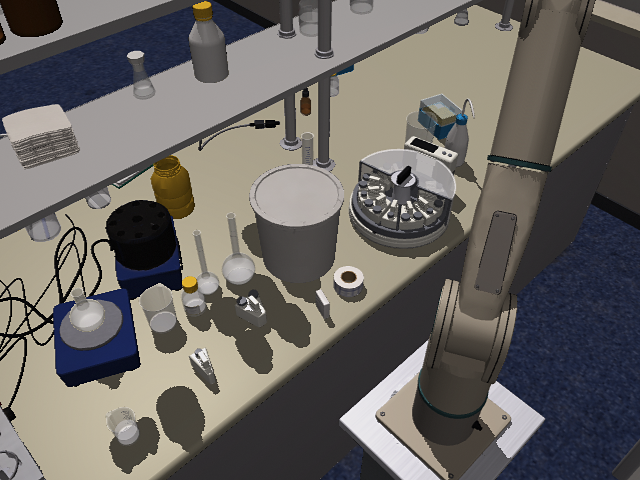

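View pics/a_side.png

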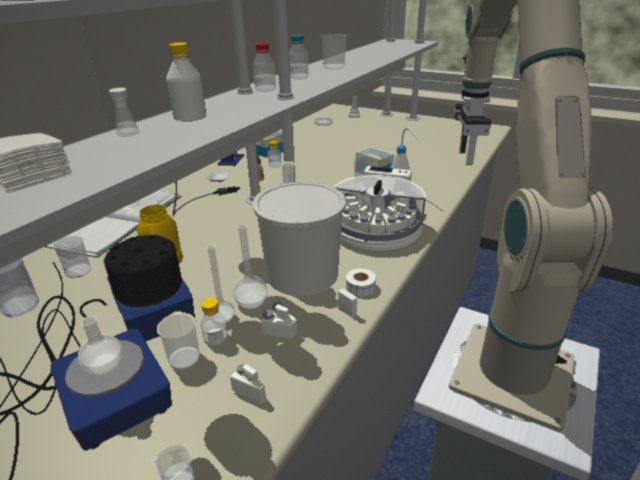

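The scene picture shows the slim cassette at about (203,365), the broad one at about (251,308), the bucket at (297,215) and the carousel at (403,190) with its bar at (404,176). In the side picture they are at (249,384), (279,321), (300,230) and (378,200), with the bar at (377,190).

```bash
cat > h.py <<'E'
import numpy as np,cv2
from station import robot
def cam(n):
    f=robot.grab_frame(n); f["K"]=240/np.tan(np.radians(f["vfov"]/2)); f["R"]=np.array(f["R"]);f["t"]=np.array(f["t"]);return f
def ray(f,u,v):
    d=f["R"].T@np.array([(u-f["cx"])/f["K"],(v-f["cy"])/f["K"],1]); return -f["R"].T@f["t"],d
def plane(f,u,v,z):
    o,d=ray(f,u,v); return o+d*(z-o[2])/d[2]
def tri(*obs):
    A=0;b=0
    for f,u,v in obs:
        o,d=ray(f,u,v); d=d/np.linalg.norm(d); P=np.eye(3)-np.outer(d,d); A=A+P; b=b+P@o
    return np.linalg.solve(A,b)
def proj(f,X):
    c=f["R"]@np.asarray(X,float)+f["t"]; return c[:2]/c[2]*f["K"]+[f["cx"],f["cy"]]
E
python3 - <<'E'
from h import *
s,d=cam("scene"),cam("side")
for n,a,b in[("hub",(404,176),(377,190)),("slim",(203,365),(249,384)),("broad",(251,308),(279,321)),("roll",(349,280),(361,285)),("timer",(322,305),(348,302)),("bucket",(297,190),(301,205)),("bottle",(192,297),(212,325))]:
    print(n,tri((s,*a),(d,*b)).round())
def crop(f,c,r,k): 
    return cv2.resize(f["frame"][c[1]-r:c[1]+r,c[0]-r:c[0]+r,::-1],(k,k),interpolation=cv2.INTER_CUBIC)
top=np.hstack([crop(s,(403,192),60,400),crop(d,(378,205),60,400)])
cv2.imwrite("pics/b.png",top)
cv2.imwrite("pics/c.png",np.hstack([crop(s,(228,335),60,400),crop(d,(265,350),60,400)]))
E
```

```text
hub [ 486. -416.  127.]
slim [434. 296.  25.]
broad [482. 123.  29.]
roll [ 401. -130.   -6.]
timer [372.  -3.  35.]
bucket [ 569. -113.  198.]
bottle [606. 205.  30.]
```

View pics/b.png

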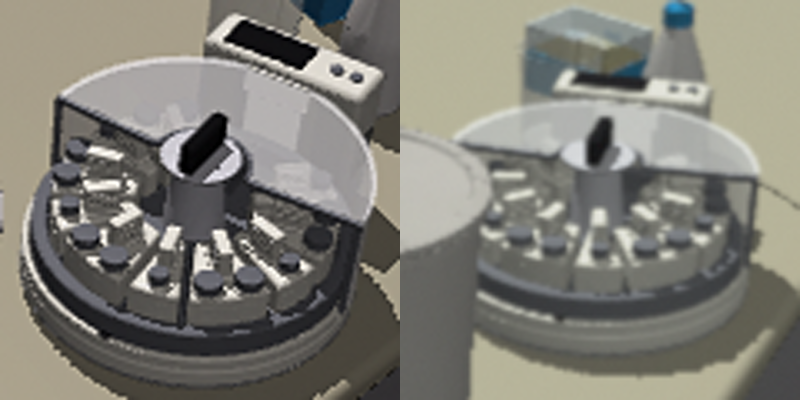

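View pics/c.png

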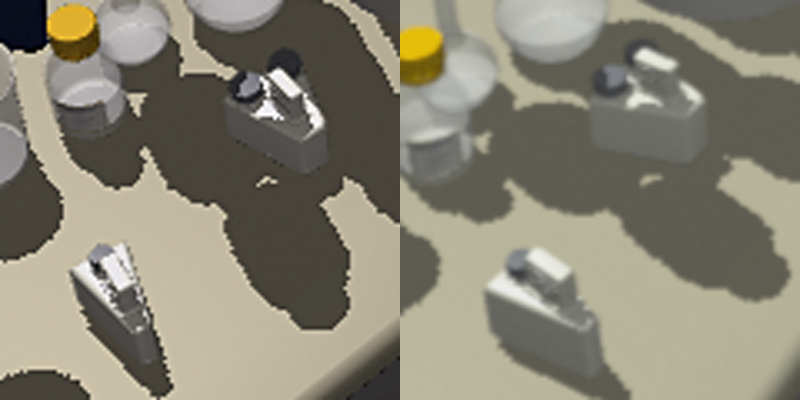

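The crops show the bar on the hub pointing roughly along the scene camera's view. The cassettes' broad ends face away from the robot to the left, and the tower is at the back towards -y.

```bash
python3 -m inch '[[[3.8,3.7,1.3],0,1],[[3.8,3.7,1.3],0,1],[[3.8,3.7,1.2],0,1],[[3.8,3.7,1.2],0,1],[[0,0,0],0,1]]'
python3 - <<'E'
from h import *
f=cam("wrist"); cv2.imwrite("pics/w1.png",f["frame"][:,:,::-1]); np.save("w1.npy",f,allow_pickle=True)
s=robot.read_state(); print(s["tcp_pos"],s["qpos"],s["clock"])
E
```

```text
clock: 0.88
tcp_pos: [435.1, -435.2, 256.4]
ee_rot: [[0.9, 0.436, 0.004], [0.436, -0.9, 0.001], [0.004, 0.0, -1.0]]
force: [0.4, 0.0, 0.4]
finger_gap: 0.998
finger_force: 0.0
[ 431.90635394 -437.85680146  255.85514403] [ 41.56863754  30.22309217   1.98256159  89.26709359  -1.1917492
  60.48609083 -20.55453269] 0.925
```

View pics/w1.png

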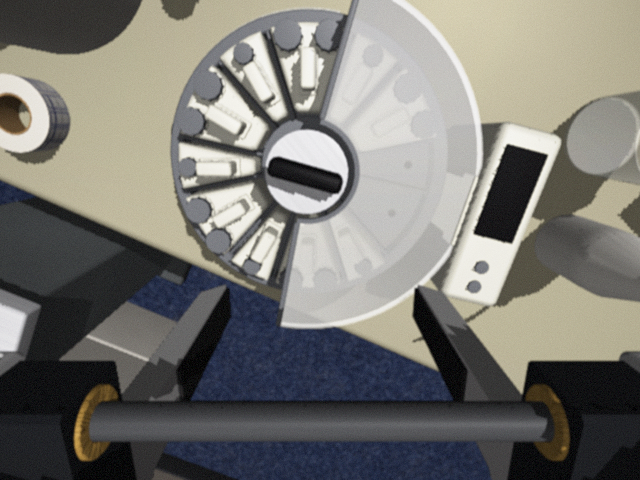

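The wrist picture shows the bar from (270,168) to (340,183) on the hub at (308,173). The tower's display is around (505,213). The empty nests lie under the cover, with their dots at (408,165) and (391,213). The front half is open on the left.

Run:
```python
from h import *
f=np.load("w1.npy",allow_pickle=True).item()
I=f["frame"]; g=I.max(2)
m=np.zeros_like(g); m[140:210,262:352]=(g[140:210,262:352]<40)*255
n,l,st,c=cv2.connectedComponentsWithStats(m); k=max(range(1,n),key=lambda i:st[i,4])
cn=cv2.findContours((l==k).astype(np.uint8),0,2)[0][0]; r=cv2.minAreaRect(cn); print(r)
P=np.array([plane(f,*p,159)[:2] for p in cv2.boxPoints(r)]); print(P.round(1)); c0=P.mean(0);print("bar c",c0)
e=sorted([(P[1]-P[0]),(P[2]-P[1])],key=np.linalg.norm)[1]; print(np.linalg.norm(e),np.degrees(np.arctan2(e[1],e[0])))
# white hub flange z=133 ; 
for nm,u,v,z in[("flangeL",262,165,133),("flangeR",350,180,133),("t1",513,125,137),("t2",559,135,137),("t3",488,305,137),("t4",443,288,137),("cov1",352,0,126),("cov2",282,325,126),("broad",408,165,40),("slim",391,213,40)]:
    p=plane(f,u,v,z)[:2]; d=p-c0; print(nm,p.round(),np.hypot(*d).round(),np.degrees(np.arctan2(d[1],d[0])).round(1))
```

```text
((304.60272216796875, 174.85702514648438), (74.18428802490234, 19.192853927612305), 15.708637237548828)
[[ 466.8 -376.3]
 [ 480.2 -374.4]
 [ 489.6 -426.1]
 [ 476.1 -428.6]]
bar c [ 478.15610519 -401.34711835]
52.477566539228356 -79.7316158773511
flangeL [ 468. -368.] 35.0 107.6
flangeR [ 487. -435.] 35.0 -75.2
t1 [ 576. -526.] 158.0 -51.7
t2 [ 585. -561.] 192.0 -56.1
t3 [ 444. -589.] 191.0 -100.3
t4 [ 441. -546.] 150.0 -104.4
cov1 [ 600. -380.] 124.0 10.0
cov2 [ 344. -440.] 139.0 -164.0
broad [ 519. -492.] 100.0 -65.7
slim [ 468. -501.] 100.0 -95.8
```

```bash
python3 -m inch '[[[1.0,0.8,0],0.186,1],[[1.0,0.8,0],0.186,1],[[1.0,0.8,0],0.186,1],[[0.9,0.8,0],0.186,1],[[0.9,0.7,0],0.186,0.7]]'; python3 -m inch '[[[0,0,-2],0.186,0.5],[[0,0,-4],0.183,0.5],[[0,0,-3.5],0,0.5],[[0,0,0],0,0.5],[[0,0,0],0,0.5]]';python3 - <<'E'
from h import *
f=cam("wrist"); 
s=robot.read_state(); print(s["tcp_pos"],s["qpos"]); r=s["ee_rot"]; print(np.degrees(np.arctan2(r[1,0],r[0,0])))
I=f["frame"]
cv2.imwrite("pics/w2.png",I[:,:,::-1])
E
```

```text
clock: 1.55
tcp_pos: [476.2, -402.3, 254.9]
ee_rot: [[0.195, 0.981, -0.002], [0.981, -0.195, -0.0], [-0.001, -0.002, -1.0]]
force: [-0.4, 0.7, 0.4]
finger_gap: 0.932
finger_force: 0.0
clock: 2.17
tcp_pos: [477.8, -402.0, 161.5]
ee_rot: [[-0.167, 0.986, 0.001], [0.986, 0.167, -0.001], [-0.001, 0.001, -1.0]]
force: [-1.0, 0.2, 0.5]
finger_gap: 0.499
finger_force: 0.0
[ 478.38750367 -401.88852507  161.98125966] [ 47.43870932  37.24799691 -16.42913202  93.65177659  12.79788245
  50.80628035  35.7554165 ]
99.67009855477042
```

View pics/w2.png

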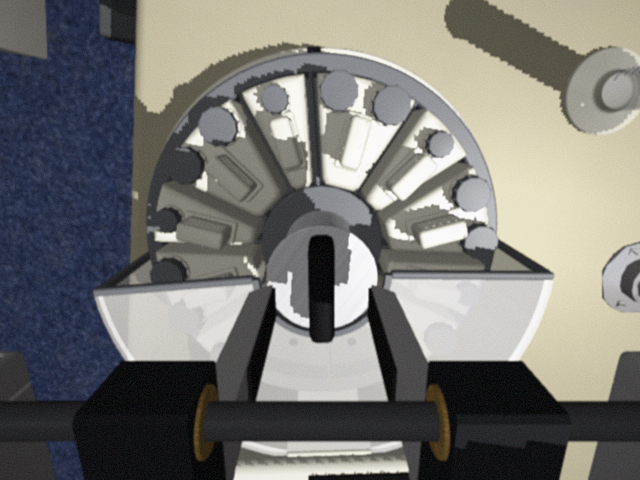

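The bar at (321,285) sits centred between the fingers (tips near x=262 and 382) and parallel to them, so I lower and close.

```bash
python3 -m inch '[[[0,0,-2.2],0,0.5],[[0,0,0],0,0],[[0,0,0],0,0],[[0,0,0],0,0],[[0,0,0],0,0]]'; python3 -m inch '[[[0,0,0],-0.1,0],[[0,0,0],-0.15,0],[[0,0,0],-0.15,0],[[0,0,0],-0.15,0],[[0,0,0],0,0]]'
```

```text
clock: 2.85
tcp_pos: [477.6, -401.1, 139.3]
ee_rot: [[-0.169, 0.986, -0.0], [0.986, 0.169, -0.001], [-0.001, -0.0, -1.0]]
force: [-1.2, -0.4, 5.1]
finger_gap: 0.146
finger_force: 30.0
clock: 3.48
tcp_pos: [477.8, -401.1, 139.3]
ee_rot: [[0.37, 0.929, -0.0], [0.929, -0.37, -0.001], [-0.001, 0.0, -1.0]]
force: [-1.4, -0.1, 5.6]
finger_gap: 0.146
finger_force: 30.0
```

```bash
python3 -m inch '[[[0,0,0],-0.185,0],[[0,0,0],-0.185,0],[[0,0,0],-0.185,0],[[0,0,0],-0.185,0],[[0,0,0],-0.185,0]]'; python3 -m inch '[[[0,0,0],-0.185,0],[[0,0,0],-0.185,0],[[0,0,0],-0.185,0],[[0,0,0],-0.185,0],[[0,0,0],-0.185,0]]';python3 -m inch '[[[0,0,0],-0.185,0],[[0,0,0],-0.185,0],[[0,0,0],-0.185,0],[[0,0,0],-0.185,0],[[0,0,0],0,0]]'; python3 -m inch '[[[0,0,0],0,0.5],[[0,0,0],0,0.5],[[0,0,3],0,0.5],[[0,0,5],0,0.5],[[0,0,5],0.1,0.5]]'
```

```text
clock: 4.1
tcp_pos: [477.9, -401.3, 139.4]
ee_rot: [[0.965, 0.26, 0.001], [0.26, -0.965, -0.001], [0.0, 0.001, -1.0]]
force: [-2.3, -0.1, 5.7]
finger_gap: 0.146
finger_force: 30.1
clock: 4.72
tcp_pos: [477.9, -401.5, 139.3]
ee_rot: [[0.789, -0.614, 0.001], [-0.614, -0.789, -0.001], [0.001, 0.001, -1.0]]
force: [-2.4, -0.6, 4.9]
finger_gap: 0.146
finger_force: 30.0
clock: 5.35
tcp_pos: [477.7, -401.5, 139.3]
ee_rot: [[0.171, -0.985, 0.0], [-0.985, -0.171, -0.002], [0.002, 0.0, -1.0]]
force: [-3.4, 0.3, 6.7]
finger_gap: 0.149
finger_force: 30.0
clock: 5.98
tcp_pos: [477.9, -400.0, 269.2]
ee_rot: [[0.272, -0.962, -0.001], [-0.962, -0.272, 0.001], [-0.001, 0.001, -1.0]]
force: [1.3, 0.5, 0.0]
finger_gap: 0.501
finger_force: 0.0
```

```bash
python3 -m inch '[[[-1,2,2],0.186,0.8],[[-1,2,2],0.186,1],[[-1,2,2],0.186,1],[[-1,1,0],0.186,1],[[0,0,0],0.186,1]]'; python3 -m inch '[[[0,0,0],0.186,1],[[0,0,0],0.186,1],[[0,0,0],0,1],[[0,0,0],0,1]]'
python3 - <<'E'
from h import *
f=cam("wrist"); cv2.imwrite("pics/w3.png",f["frame"][:,:,::-1]); np.save("w3.npy",f,allow_pickle=True)
for r,a in[(48,85),(83,85),(118,85),(48,115),(83,115),(118,115)]:
    print(r,a,proj(f,[477.7+r*np.cos(np.radians(a)),-401.3+r*np.sin(np.radians(a)),40]).round())
E
```

```text
clock: 6.6
tcp_pos: [437.6, -329.5, 328.8]
ee_rot: [[0.936, -0.353, 0.001], [-0.353, -0.936, 0.001], [0.0, -0.001, -1.0]]
force: [0.8, -0.7, -0.1]
finger_gap: 0.98
finger_force: 0.0
clock: 7.1
tcp_pos: [437.9, -330.6, 328.3]
ee_rot: [[1.0, 0.0, -0.0], [0.0, -1.0, 0.0], [-0.0, -0.0, -1.0]]
force: [0.7, 0.0, -0.1]
finger_gap: 0.997
finger_force: 0.0
48 85 [340. 165.]
83 85 [311. 162.]
118 85 [282. 160.]
48 115 [343. 185.]
83 115 [318. 197.]
118 115 [292. 209.]
```

View pics/w3.png

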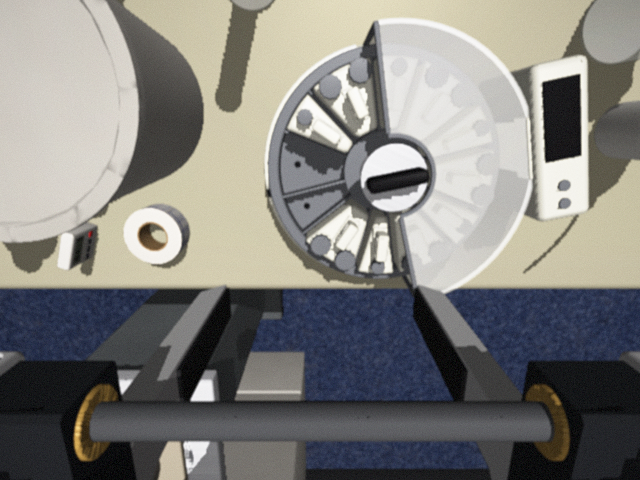

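The nests are now empty at the open side: the broad one around (310,158) with its dot at (297,164), the slim one around (317,200) with its dot at (307,206). They agree with the prediction to about 3 px, so I measure the dots and the flange.

Run:
```python
from h import *
f=np.load("w3.npy",allow_pickle=True).item(); g=cv2.cvtColor(f["frame"],cv2.COLOR_RGB2GRAY).astype(float)
D=[]
for u,v in[(297,164),(307,206)]:
    w=g[v-6:v+7,u-6:u+7]; q=np.clip(np.median(w)-15-w,0,None); yy,xx=np.mgrid[v-6:v+7,u-6:u+7]
    p=plane(f,(q*xx).sum()/q.sum(),(q*yy).sum()/q.sum(),40)[:2]; D.append(p)
    for c in([477.7,-401.3],): d=p-c; print((q*xx).sum()/q.sum(),(q*yy).sum()/q.sum(),p.round(1),np.hypot(*d).round(1),np.degrees(np.arctan2(d[1],d[0])).round(1))
m=np.zeros(g.shape,np.uint8); m[140:213,355:435]=(g[140:213,355:435]>170)*255
n,l,st,c=cv2.connectedComponentsWithStats(m);k=max(range(1,n),key=lambda i:st[i,4])
cn=cv2.findContours((l==k).astype(np.uint8),0,2)[0][0]; (c,r)=cv2.minEnclosingCircle(cn); print(c,r,plane(f,*c,133), "predicted",proj(f,[477.7,-401.3,133]),33*f["K"]/(f["R"]@[477,-401,133]+f["t"])[2])
print(np.linalg.norm(D[0]-D[1]), proj(f,[477.7,-401.3,159]))
```

```text
297.1894435351882 163.98527004909982 [ 483.  -301.8] 99.6 86.9
306.35639229422065 205.4430823117338 [ 432.6 -312.2] 99.8 116.8
(393.4112243652344, 175.19625854492188) 33.861572265625 [ 479.94502366 -400.67321772  133.        ] predicted [393.93419682 177.53287925] 33.98548851224287
51.45051549757207 [399.16239429 180.92755352]
```

```bash
python3 -m inch '[[[0,5.9,0],0,1],[[0,5.9,0],0,1],[[0,5.9,0],0,1],[[0,5.9,0],0,1],[[0,5.9,0],0,1]]'; python3 -m inch '[[[-1,5.9,0],0,1],[[-1,5.8,-1],0,1],[[-1,5.8,-2],0,1],[[-0.8,5.9,-2],0,1],[[0,0,0],0,1]]'; python3 -m inch '[[[0,0,0],0,1]]'
python3 - <<'E'
from h import *
f=cam("wrist"); cv2.imwrite("pics/w4.png",f["frame"][:,:,::-1]); np.save("w4.npy",f,allow_pickle=True)
E
```

```text
clock: 7.78
tcp_pos: [437.9, -33.6, 328.7]
ee_rot: [[1.0, 0.001, 0.001], [0.001, -1.0, 0.0], [0.001, -0.0, -1.0]]
force: [0.2, -0.7, -0.4]
finger_gap: 1.004
finger_force: 0.0
clock: 8.4
tcp_pos: [397.9, 202.4, 277.2]
ee_rot: [[1.0, 0.01, -0.003], [0.01, -1.0, 0.0], [-0.003, -0.0, -1.0]]
force: [-0.3, -1.3, -0.4]
finger_gap: 1.001
finger_force: 0.0
clock: 8.52
tcp_pos: [400.2, 197.5, 278.5]
ee_rot: [[1.0, 0.002, -0.0], [0.002, -1.0, -0.001], [-0.0, 0.001, -1.0]]
force: [0.9, 0.2, 1.2]
finger_gap: 1.0
finger_force: 0.0
```

View pics/w4.png

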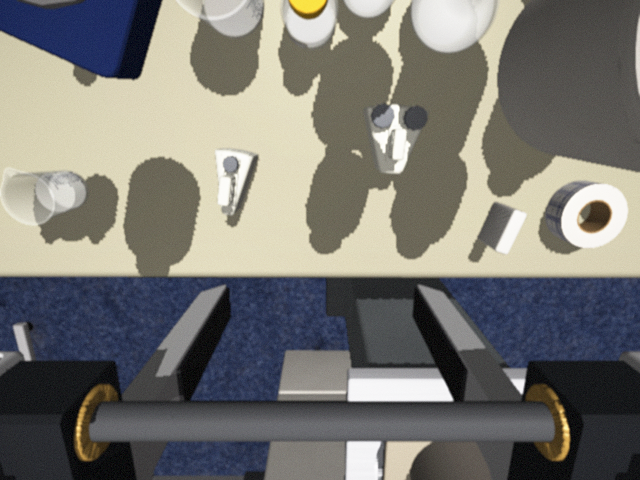

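The picture shows the broad cassette at (394,140), its fin at (398,146) and its caps at (382,116) and (414,118). The slim cassette is at (233,182), with its fin at (224,192) and its cap at (231,164). Both broad ends point away from the robot.

Run:
```python
from h import *
f=np.load("w4.npy",allow_pickle=True).item(); I=f["frame"]; g=cv2.cvtColor(I,cv2.COLOR_RGB2GRAY)
def big(m):
    n,l,st,c=cv2.connectedComponentsWithStats(m);k=max(range(1,n),key=lambda i:st[i,4]); return (l==k).astype(np.uint8)
for nm,(x0,x1,y0,y1) in dict(broad=(384,412,122,166),slim=(214,236,172,212)).items():
    w=g[y0:y1:2,x0:x1]; print(nm); [print(' '.join('%3d'%v for v in r)) for r in w]
```

```text
broad
158 156 158 157 149 150 148 165 230 254 254 254 254 252 214 150 151 143 136 114  75  57  62  70  70  71  69  72
156 151 153 150 143 133 144 213 251 254 253 252 252 252 242 229 175 143 129 120 105  91  64  63  67  70  71  67
137 137 130 126 130 133 195 248 253 251 250 249 251 250 251 247 219 169 138 133 132 122  97  63  65  66  70  69
142 147 138 142 158 206 245 252 250 247 244 244 246 248 248 247 245 240 200 176 163 151 128 102  89  89  88  72
158 192 237 234 222 241 247 220 163 138 157 205 241 249 249 249 250 251 251 250 251 235 186 154 140 136 133 122
242 247 254 249 232 234 229 178 169 174 180 228 249 254 253 253 253 253 253 254 254 249 217 166 148 146 143 145
253 253 254 250 231 215 182 151 173 186 192 235 251 253 253 253 253 253 253 253 254 247 203 153 148 145 150 144
253 253 254 248 204 151 127 132 163 195 215 242 252 253 253 253 253 253 253 253 252 239 186 140 143 146 148 145
253 254 253 227 159 132 117 131 159 187 214 244 252 253 253 252 253 252 253 252 251 238 183 141 145 142 144 143
253 254 251 203 135 127 118 138 157 178 227 249 253 253 253 253 253 252 252 252 247 23
[... 2434 characters left out ...]
 218 216 227 243 250 251 251 251 251 251 252 251 249 228 199 195 154 118 124 190 218
221 217 210 219 241 250 252 251 251 251 251 252 251 246 225 166 171 158 126 177 233 233
220 216 210 216 240 251 251 251 251 251 251 251 251 243 216 152 149 140 123 179 230 221
219 215 217 223 242 250 252 251 251 251 252 251 250 241 211 161 124 116 136 182 214 200
218 218 217 221 227 231 237 240 244 246 246 248 243 221 175 128 131 142 156 191 198 172
221 219 218 219 219 219 216 208 178 165 164 171 168 162 144 146 150 175 204 215 202 157
219 216 218 222 216 218 209 180 151 148 149 148 152 150 146 149 151 158 201 228 213 156
217 217 220 221 218 221 204 183 148 141 146 152 153 148 149 156 143 148 170 201 165 110
```

Run:
```python
from h import *
f=np.load("w4.npy",allow_pickle=True).item()
for n,q,caps in[("broad",[(395.3,130),(406,131.5),(402.3,159.5),(392.5,158.5)],[(382,116),(414.5,117)]),("slim",[(219.5,177.5),(230.5,178),(228.3,204.5),(217.6,204)],[(231,164)])]:
    P=np.array([plane(f,*p,72)[:2] for p in q]); d=(P[0]+P[1]-P[2]-P[3])/2
    print(n,P.mean(0).round(1),np.hypot(*d).round(1),np.hypot(*(P[1]-P[0])).round(1),"yaw",np.degrees(np.arctan2(d[1],d[0])).round(1),[plane(f,*c,58)[:2].round(1).tolist() for c in caps])
s=robot.read_state();print(s["tcp_pos"])
```

```text
broad [470.2 121.3] 26.7 10.5 yaw -3.4 [[497.6, 137.0], [496.7, 104.7]]
slim [425.1 295.4] 27.1 11.0 yaw -8.5 [[450.8, 289.7]]
[400.50601548 196.93236087 278.83431834]
```

```bash
python3 -m inch '[[[3.4,-3.8,-3],-0.044,0.7],[[3.4,-3.8,-3],0,0.7],[[0,0,-5],0,0.6],[[0,0,-5],0,0.6],[[0,0,-3],0,0.6]]'; python3 -m inch '[[[0,0,-2.5],0,0.6],[[0,0,-1.5],0,0.6],[[0,0,0],0,0.6]]'
python3 - <<'E'
from h import *
f=cam("wrist"); I=f["frame"]; cv2.imwrite("pics/w5.png",I[:,:,::-1]); print(robot.read_state()["tcp_pos"])
E
```

```text
clock: 9.2
tcp_pos: [467.9, 119.6, 87.1]
ee_rot: [[0.999, -0.046, -0.001], [-0.046, -0.999, -0.001], [-0.001, 0.001, -1.0]]
force: [-0.1, 0.4, -0.3]
finger_gap: 0.605
finger_force: 0.0
clock: 9.57
tcp_pos: [468.0, 121.0, 48.3]
ee_rot: [[0.999, -0.043, -0.001], [-0.043, -0.999, -0.001], [-0.001, 0.001, -1.0]]
force: [-0.0, -0.6, 0.6]
finger_gap: 0.6
finger_force: 0.0
[468.46099334 121.40472573  48.93987813]
```

View pics/w5.png

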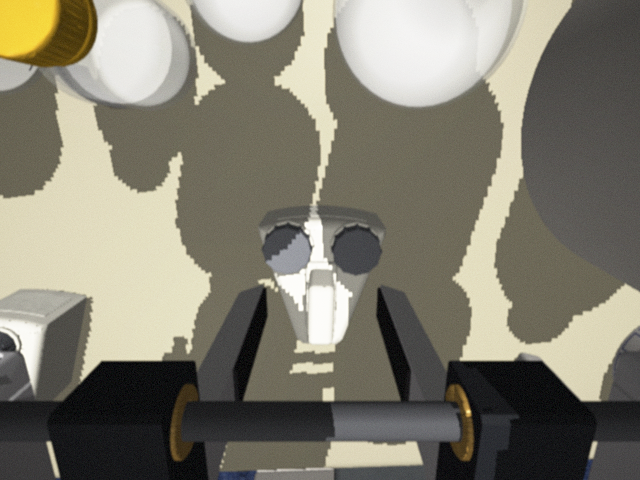

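The fin at (322,305) is centred between the fingers, with the caps at (288,248) and (357,249). I close and measure where along the fin the pads hold it.

```bash
python3 -m inch '[[[0,0,0],0,0],[[0,0,0],0,0],[[0,0,0],0,0],[[0,0,0],0,0]]'
python3 - <<'E'
from h import *
f=cam("wrist"); np.save("w6.npy",f,allow_pickle=True)
g=cv2.cvtColor(f["frame"],cv2.COLOR_RGB2GRAY); s=robot.read_state(); T=s["tcp_pos"]; R=s["ee_rot"]; print(T)
for u in(316,321,326): print(u,[int(v) for v in g[256:352:2,u]])
for d in(-20,-15,0,15): print(d,proj(f,[*(T+R[:,0]*d)[:2],72]).round(1))
for d in(-45,-39): print("foot top",d,proj(f,[*(T+R[:,0]*d)[:2],46]).round(1))
print("caps expected mid at 27?",[proj(f,[*(T+R[:,0]*d)[:2],58]).round(1).tolist() for d in(23,27,31)])
E
```

```text
clock: 10.12
tcp_pos: [468.1, 122.2, 48.8]
ee_rot: [[0.999, -0.041, 0.0], [-0.041, -0.999, 0.0], [0.0, -0.0, -1.0]]
force: [0.1, 1.2, 0.6]
finger_gap: 0.204
finger_force: 0.0
[468.05859824 122.20927492  48.72720992]
316 [252, 252, 243, 234, 250, 250, 233, 163, 163, 166, 165, 169, 173, 171, 186, 235, 248, 250, 251, 251, 250, 251, 251, 252, 251, 251, 251, 251, 252, 251, 252, 251, 251, 251, 251, 252, 252, 252, 251, 251, 251, 251, 252, 246, 165, 103, 101, 98]
321 [250, 251, 242, 236, 251, 253, 231, 167, 170, 168, 169, 173, 174, 173, 194, 234, 248, 249, 251, 251, 251, 251, 251, 252, 251, 251, 251, 251, 251, 251, 251, 251, 251, 251, 251, 250, 251, 251, 251, 251, 251, 251, 250, 245, 172, 100, 99, 106]
326 [202, 242, 246, 236, 252, 252, 239, 172, 174, 171, 169, 173, 174, 173, 189, 235, 247, 249, 251, 251, 251, 251, 251, 251, 251, 251, 251, 251, 251, 251, 251, 251, 251, 250, 251, 250, 250, 250, 250, 250, 251, 250, 251, 246, 154, 104, 105, 103]
-20 [320.8 362.4]
-15 [320.7 353. ]
0 [320.7 323.9]
15 [320.6 293.3]
foot top -45 [320.9 374.4]
foot top -39 [320.9 364.9]
caps expected mid at 27? [[320.7, 265.4], [320.6, 257.3], [320.6, 249.2]]
```

```bash
python3 -m inch '[[[0,0,0],0,0],[[0,0,0],0,0],[[0,0,0.5],0,0],[[0,0,1],0,0],[[0,0,2],0,0]]'; python3 -m inch '[[[0,0,4],0,0],[[0,0,5],0,0],[[0,0,5],0,0],[[0,0,5],0,0],[[0,0,5.5],0,0]]'
python3 - <<'E'
from h import *
f=np.load("w6.npy",allow_pickle=True).item(); T=np.array([468.06,122.2,48.7]); x=np.array([.999,-.042,0])
print("tip +-8",[proj(f,T+x*d) for d in(-8,0,8)])
g=cv2.cvtColor(cv2.imread("pics/w5.png"),6)
print([int(v) for v in g[270:320:2,258]],[int(v) for v in g[270:320:2,388]])
E
```

```text
clock: 10.8
tcp_pos: [467.2, 122.0, 83.8]
ee_rot: [[0.999, -0.041, -0.002], [-0.041, -0.999, -0.001], [-0.002, 0.001, -1.0]]
force: [0.5, 0.1, -3.7]
finger_gap: 0.124
finger_force: 30.0
clock: 11.42
tcp_pos: [466.8, 121.8, 330.4]
ee_rot: [[0.999, -0.041, -0.001], [-0.041, -0.999, -0.0], [-0.001, 0.0, -1.0]]
force: [0.9, 0.2, -3.7]
finger_gap: 0.124
finger_force: 30.0
tip +-8 [array([320.80325407, 315.92488487]), array([320.7913104 , 301.74430427]), array([320.77908136, 287.22489171])]
[107, 108, 105, 110, 108, 160, 164, 113, 85, 72, 69, 72, 71, 75, 65, 55, 31, 18, 14, 17, 8, 10, 19, 11, 14] [106, 110, 107, 106, 106, 105, 103, 104, 91, 74, 75, 74, 69, 72, 72, 73, 73, 72, 70, 56, 44, 22, 14, 8, 10]
```

```bash
python3 -m inch '[[[0.2,-5,0],0.171,0],[[0.2,-5,0],0.171,0],[[0.2,-5,0],0.171,0],[[0.2,-5,0],0.171,0],[[0.2,-5,0],0.171,0]]'; python3 -m inch '[[[0.2,-5,0],0.171,0],[[0.2,-5,0],0.171,0],[[0.2,-5,0],0.171,0],[[0.1,-4.9,0],0.166,0],[[0,0,-2],0,0]]'; python3 -m inch '[[[0,0,-5],0,0],[[0,0,-5],0,0],[[0,0,-4],0,0],[[0,0,-1],0,0],[[0,0,0],0,0]]'
python3 - <<'E'
from h import *
f=cam("wrist"); np.save("w7.npy",f,allow_pickle=True); cv2.imwrite("pics/w7.png",f["frame"][:,:,::-1])
s=robot.read_state(); print(s["tcp_pos"],s["ee_rot"][:,0],s["qpos"])
for r,a in[(100,85),(100,115),(118,85),(118,115)]:
    print(r,a,proj(f,[477.7+r*np.cos(np.radians(a)),-401.3+r*np.sin(np.radians(a)),40]).round())
E
```

```text
clock: 12.05
tcp_pos: [477.1, -128.7, 328.9]
ee_rot: [[0.684, 0.73, -0.0], [0.73, -0.684, 0.0], [0.0, -0.0, -1.0]]
force: [1.6, 0.5, -3.7]
finger_gap: 0.125
finger_force: 30.0
clock: 12.68
tcp_pos: [483.4, -332.5, 309.4]
ee_rot: [[0.086, 0.996, 0.001], [0.996, -0.086, -0.005], [-0.005, 0.002, -1.0]]
force: [-0.4, 0.7, -4.2]
finger_gap: 0.128
finger_force: 30.0
clock: 13.3
tcp_pos: [485.1, -326.4, 159.1]
ee_rot: [[0.08, 0.997, -0.0], [0.997, -0.08, -0.0], [-0.0, -0.0, -1.0]]
force: [1.4, -0.9, -2.6]
finger_gap: 0.127
finger_force: 30.0
[ 485.83680832 -326.93204016  159.99777659] [ 0.07979894  0.99681042 -0.00106129] [ 29.52078473  33.67273152   2.59544328 100.52211699  -2.00540567
  45.72226108  28.50140394]
100 85 [321. 208.]
100 115 [259. 224.]
118 85 [321. 186.]
118 115 [247. 205.]
```

View pics/w7.png

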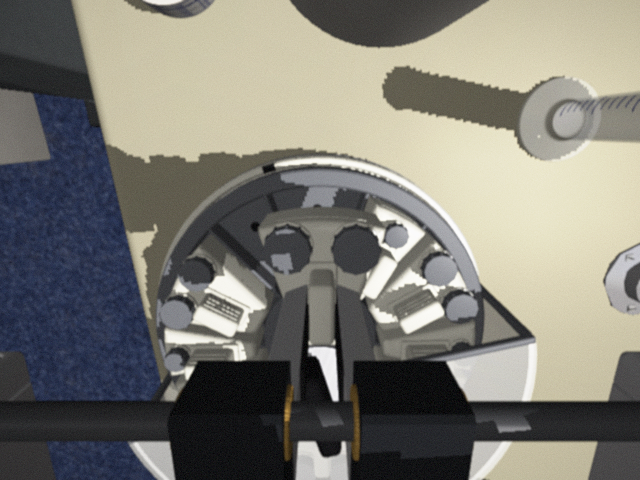

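The picture shows the held cassette (caps at (288,248) and (356,249)) over the broad nest. The slim nest's dot is visible at (255,226), close to its predicted (259,224), so I refine the nest angle from that dot.

Run:
```python
from h import *
f=np.load("w7.npy",allow_pickle=True).item(); g=cv2.cvtColor(f["frame"],6).astype(float)
u,v=255,226
w=g[v-7:v+8,u-7:u+8]; print(w[::2,::2].astype(int)); q=np.clip(np.median(w)-15-w,0,None); yy,xx=np.mgrid[v-7:v+8,u-7:u+8]
c=(q*xx).sum()/q.sum(),(q*yy).sum()/q.sum(); p=plane(f,*c,40)[:2]; d=p-[477.7,-401.3]; print(c,p,np.hypot(*d),np.degrees(np.arctan2(d[1],d[0])))
T=np.array([485.84,-326.93,160]); x=np.array([.0798,.9968,0])
print("caps z at +27",proj(f,T+x*(4.7+27)+[0,0,58-68+19-0]))
print("rows",[(r,[int(t) for t in g[r,240:400:4]]) for r in(178,190,200)])
```

```text
[[ 63  62  65  63  65  63  61  64]
 [ 62  66  59  48  51  58  60  82]
 [ 65  63  36  18  23  37  63  92]
 [ 64  44  16  13   3  24  79  93]
 [ 64  47  11  12  12  71  98 102]
 [ 62  56  33  19  19  78 122 121]
 [ 59  65  56  44  37  85 128 133]
 [ 64  63  64  63  65  84 126 138]]
(np.float64(254.4300653594771), np.float64(226.02287581699346)) [ 431.81212542 -311.66661382] 100.69677726954514 117.11020826885915
caps z at +27 [324.48254385 249.23492291]
rows [(178, [134, 129, 107, 101, 91, 60, 54, 64, 60, 62, 88, 144, 140, 146, 137, 142, 148, 143, 146, 139, 146, 148, 148, 146, 147, 148, 146, 152, 149, 151, 145, 149, 143, 128, 96, 71, 108, 217, 247, 251]), (190, [63, 60, 64, 66, 60, 64, 67, 63, 57, 55, 47, 55, 54, 64, 68, 59, 57, 100, 141, 145, 146, 146, 145, 144, 140, 59, 99, 60, 77, 94, 120, 140, 153, 155, 154, 157, 156, 157, 159, 160]), (200, [61, 64, 55, 51, 58, 64, 65, 46, 38, 59, 57, 63, 63, 60, 62, 63, 96, 141, 147, 139, 144, 150, 145, 143, 56, 67, 65, 60, 61, 60, 45, 55, 96, 98, 87, 86, 78, 111, 157, 159])]
```

```bash
python3 -m inch '[[[-0.42,0,-1],0.028,0],[[0,0,-1.5],0,0],[[0,0,-1],0,0],[[0,0,0],0,0],[[0,0,0],0,0]]'
python3 - <<'E'
from h import *
f=cam("wrist"); np.save("w8.npy",f,allow_pickle=True); g=cv2.cvtColor(f["frame"],6).astype(float)
s=robot.read_state(); print(s["tcp_pos"],s["ee_rot"][:,0],s["force"])
for a in(84,87,90): print(a,[proj(f,[477.7+r*np.cos(np.radians(a+b)),-401.3+r*np.sin(np.radians(a+b)),62]).round(1).tolist() for b in(18,-18) for r in(100,112)])
for v in range(176,232,8): print(v,[int(t) for t in g[v,236:400:4]])
E
```

```text
clock: 13.98
tcp_pos: [481.0, -326.5, 123.6]
ee_rot: [[0.052, 0.999, 0.0], [0.999, -0.052, -0.0], [-0.0, 0.0, -1.0]]
force: [-0.2, 0.6, -4.1]
finger_gap: 0.126
finger_force: 30.0
[ 481.16363025 -326.54215041  123.81820325] [ 5.17482578e-02  9.98660104e-01 -3.37532490e-04] [-0.90907823  0.73155121 -3.72546261]
84 [[283.4, 230.5], [278.0, 213.0], [378.4, 235.2], [385.8, 218.4]]
87 [[275.8, 232.7], [269.3, 215.5], [370.9, 232.6], [377.3, 215.4]]
90 [[268.3, 235.3], [260.9, 218.5], [363.2, 230.4], [368.7, 212.9]]
176 [81, 98, 128, 131, 133, 131, 123, 62, 67, 66, 59, 52, 45, 51, 57, 74, 109, 113, 118, 128, 129, 131, 129, 136, 126, 121, 118, 111, 109, 95, 86, 63, 53, 62, 201, 157, 219, 244, 251, 250, 242]
184 [136, 117, 92, 97, 66, 52, 63, 63, 62, 60, 61, 57, 63, 63, 59, 63, 65, 57, 86, 140, 145, 147, 145, 147, 146, 147, 146, 151, 146, 146, 148, 153, 152, 154, 157, 156, 137, 109, 86, 106, 133]
192 [65, 66, 63, 63, 63, 56, 64, 59, 61, 58, 60, 62, 62, 59, 60, 62, 59, 56, 129, 125, 118, 118, 118, 122, 130, 125, 138, 146, 145, 148, 152, 148, 153, 150, 152, 152, 160, 158, 162, 163, 158]
200 [57, 65, 56, 66, 58, 61, 59, 61, 50, 46, 62, 68, 61, 57, 66, 60, 62, 67, 62, 60, 62, 63, 65, 63, 63, 153, 145, 106, 63, 63, 64, 64, 63, 73, 91, 120, 146, 158, 157, 162, 162]
208 [61, 65, 55, 44, 55, 62, 57, 62, 50, 33, 53, 62, 65, 67, 71, 79, 83, 88, 86, 85, 86, 92, 86, 87, 84, 95, 102, 77, 75, 65, 67, 61, 66, 58, 46, 48, 99, 95, 91, 94, 103]
216 [64, 64, 60, 62, 59, 62, 62, 64, 93, 94, 88, 90, 94, 85, 94, 95, 99, 103, 99, 93, 99, 96, 98, 96, 96, 97, 93, 82, 87, 87, 88, 82, 81, 77, 79, 75, 91, 97, 98, 102, 88]
224 [68, 57, 61, 63, 63, 60, 82, 92, 88, 97, 118, 123, 119, 71, 127, 123, 102, 129, 128, 129, 126, 125, 126, 133, 129, 132, 126, 120, 130, 125, 65, 123, 112, 93, 93, 85, 85, 102, 109, 198, 239]
```

```bash
python3 -m inch '[[[0,0,-0.8],0,0],[[0,0,-0.5],0,0],[[0,0,-0.5],0,0],[[0,0,0],0,0]]'; python3 -m inch '[[[0,0,-0.4],0,0],[[0,0,-0.4],0,0],[[0,0,0],0,0]]'
```

```text
clock: 14.52
tcp_pos: [480.5, -326.1, 105.0]
ee_rot: [[0.052, 0.999, -0.001], [0.999, -0.052, 0.001], [0.001, -0.001, -1.0]]
force: [0.1, 0.1, -3.3]
finger_gap: 0.125
finger_force: 30.0
clock: 14.9
tcp_pos: [480.6, -326.2, 97.2]
ee_rot: [[0.052, 0.999, -0.0], [0.999, -0.052, 0.0], [0.0, -0.0, -1.0]]
force: [0.2, -0.3, -3.3]
finger_gap: 0.128
finger_force: 30.0
```

```bash
python3 -m inch '[[[0,0,-0.4],0,0],[[0,0,-0.3],0,0],[[0,0,0],0,0]]'; python3 -m inch '[[[0,0,-0.15],0,0],[[0,0,0],0,0]]'
```

```text
clock: 15.28
tcp_pos: [480.6, -326.2, 90.3]
ee_rot: [[0.052, 0.999, -0.0], [0.999, -0.052, 0.0], [0.0, -0.001, -1.0]]
force: [-0.4, -0.5, -4.2]
finger_gap: 0.122
finger_force: 30.0
clock: 15.52
tcp_pos: [480.9, -326.4, 89.2]
ee_rot: [[0.052, 0.999, 0.0], [0.999, -0.052, -0.0], [-0.0, 0.0, -1.0]]
force: [-0.5, 0.0, -3.2]
finger_gap: 0.125
finger_force: 30.0
```

```bash
python3 -m inch '[[[0,0,-0.1],0,0],[[0,0,0],0,0]]'; python3 -m inch '[[[0,0,-0.1],0,0],[[0,0,0],0,0]]'
```

```text
clock: 15.78
tcp_pos: [481.0, -326.7, 88.9]
ee_rot: [[0.052, 0.999, 0.001], [0.999, -0.052, -0.001], [-0.001, 0.001, -1.0]]
force: [-0.7, 0.6, 3.9]
finger_gap: 0.125
finger_force: 30.0
clock: 16.02
tcp_pos: [481.4, -327.3, 88.6]
ee_rot: [[0.052, 0.999, 0.002], [0.999, -0.052, -0.002], [-0.001, 0.002, -1.0]]
force: [-1.7, -1.0, 9.9]
finger_gap: 0.125
finger_force: 30.0
```

```bash
python3 -m inch '[[[0,0,0.15],0,0.37],[[0,0,0],0,0.37],[[0,0,0],0,0.37],[[0,0,1],0,0.37],[[0,0,3],0,0.37]]'; python3 -m inch '[[[0,0,4],0,0.37],[[0,0,5],0,0.37],[[0,0,5.5],0,0.5],[[0,0,5],0,0.6],[[0,2,0.5],0,0.6]]'
python3 - <<'E'
from h import *
f=cam("wrist"); np.save("w9.npy",f,allow_pickle=True); s=robot.read_state(); print(s["tcp_pos"],s["ee_rot"][:,0])
E
python3 -m inch '[[[-0.5,5.6,0],-0.157,0.6],[[-0.5,5.6,0],-0.157,0.6],[[-0.5,5.6,0],-0.157,0.6],[[-0.5,5.6,0],-0.157,0.6],[[-0.5,5.6,0],-0.157,0.6]]'; python3 -m inch '[[[-0.5,5.6,0],-0.157,0.6],[[-0.5,5.6,0],-0.157,0.6],[[-0.5,5.6,0],-0.157,0.6],[[-0.5,5.6,0],-0.157,0.6],[[-0.5,5.6,-2],-0.157,0.6]]';python3 -m inch '[[[-0.3,4.3,-4],-0.12,0.6],[[0,0,-5],0,0.6],[[0,0,-5],0,0.6],[[0,0,-5],0,0.6],[[0,0,0],0,0.6]]'
```

```text
clock: 16.65
tcp_pos: [479.8, -325.6, 128.1]
ee_rot: [[0.052, 0.999, -0.003], [0.999, -0.052, 0.002], [0.002, -0.003, -1.0]]
force: [0.4, -0.1, -0.1]
finger_gap: 0.372
finger_force: 0.0
clock: 17.27
tcp_pos: [482.1, -308.6, 333.0]
ee_rot: [[0.055, 0.998, 0.007], [0.998, -0.055, -0.005], [-0.005, 0.007, -1.0]]
force: [0.2, 0.3, -0.8]
finger_gap: 0.595
finger_force: 0.0
[ 482.09209208 -303.34213528  331.37450626] [4.98647977e-02 9.98755873e-01 4.56016997e-04]
clock: 17.95
tcp_pos: [454.4, -25.3, 327.4]
ee_rot: [[0.743, 0.669, -0.002], [0.669, -0.743, 0.0], [-0.002, -0.002, -1.0]]
force: [0.4, -0.5, -0.8]
finger_gap: 0.602
finger_force: 0.0
clock: 18.58
tcp_pos: [431.1, 249.7, 308.3]
ee_rot: [[0.999, -0.039, 0.001], [-0.039, -0.999, 0.001], [0.001, -0.001, -1.0]]
force: [0.8, -0.2, 0.4]
finger_gap: 0.6
finger_force: 0.0
clock: 19.2
tcp_pos: [424.9, 288.4, 114.9]
ee_rot: [[0.988, -0.153, -0.008], [-0.153, -0.988, -0.006], [-0.007, 0.007, -1.0]]
force: [-0.3, -0.0, 1.0]
finger_gap: 0.603
finger_force: 0.0
```

Run:
```python
from h import *
f=cam("wrist"); np.save("w10.npy",f,allow_pickle=True); g=cv2.cvtColor(f["frame"],6)
s=robot.read_state(); print(s["tcp_pos"],s["ee_rot"][:,0]); c=proj(f,[427.7,296,72]).round().astype(int); print(c)
u,v=c
for r in range(v-30,v+31,3): print(r,[int(t) for t in g[r,u-21:u+24:2]])
print(u-21)
```

```text
[426.92632633 289.721336   117.29460763] [ 0.98820707 -0.15308177 -0.00357189]
[307 269]
239 [145, 206, 226, 236, 239, 233, 217, 239, 157, 111, 112, 107, 97, 106, 194, 229, 239, 208, 232, 236, 236, 227, 194]
242 [150, 187, 223, 234, 239, 229, 218, 194, 123, 143, 146, 136, 134, 137, 131, 146, 223, 213, 235, 237, 233, 220, 170]
245 [160, 145, 211, 233, 235, 226, 204, 157, 134, 149, 144, 145, 145, 142, 142, 129, 200, 219, 236, 235, 231, 205, 155]
248 [178, 138, 203, 227, 237, 232, 188, 127, 141, 154, 148, 148, 148, 150, 145, 124, 177, 219, 236, 234, 224, 192, 151]
251 [186, 126, 180, 220, 236, 232, 174, 181, 220, 226, 225, 225, 226, 220, 213, 172, 197, 207, 234, 235, 216, 163, 166]
254 [185, 163, 150, 214, 232, 229, 187, 213, 236, 233, 238, 237, 237, 237, 232, 196, 189, 176, 234, 227, 198, 151, 181]
257 [187, 173, 125, 199, 228, 230, 197, 215, 237, 234, 239, 237, 237, 238, 232, 192, 205, 201, 237, 222, 182, 158, 181]
260 [181, 180, 119, 181, 220, 220, 184, 218, 237, 240, 238, 238, 238, 238, 232, 196, 213, 214, 233, 211, 162, 171, 179]
263 [182, 182, 137, 147, 212, 217, 189, 214, 236, 23
[... 805 characters left out ...]
, 180, 136, 101, 186, 215, 238, 237, 238, 237, 237, 236, 227, 182, 140, 122, 175, 182, 182, 184, 183]
287 [183, 182, 186, 183, 180, 161, 173, 214, 237, 237, 238, 236, 235, 237, 225, 194, 182, 149, 180, 178, 182, 184, 184]
290 [185, 187, 181, 182, 180, 181, 147, 211, 237, 238, 239, 237, 237, 237, 225, 182, 166, 161, 180, 182, 185, 181, 183]
293 [185, 183, 182, 181, 185, 186, 154, 150, 187, 186, 191, 194, 189, 192, 165, 143, 157, 172, 184, 182, 179, 178, 180]
296 [185, 183, 180, 183, 183, 175, 133, 90, 114, 130, 136, 152, 123, 119, 125, 163, 178, 184, 178, 184, 182, 177, 180]
299 [183, 185, 187, 180, 182, 172, 162, 109, 88, 99, 100, 102, 88, 92, 106, 167, 181, 179, 185, 183, 182, 184, 181]
286
```

Run:
```python
from h import *
f=np.load("w10.npy",allow_pickle=True).item(); a,b=plane(f,307.4,250,72),plane(f,307.2,292.8,72); p=(a+b)/2; print(a,b,p, np.degrees(np.arctan2(*(a-b)[[1,0]]))); s=robot.read_state(); print(s["tcp_pos"],p-s["tcp_pos"])
```

```text
[439.85219676 293.98606345  72.        ] [411.99650027 298.76179821  72.        ] [425.92434851 296.37393083  72.        ] -9.728522684639394
[426.92632633 289.721336   117.29460763] [ -1.00197782   6.65259484 -45.29460763]
```

```bash
python3 -m inch '[[[-0.1,0.65,0],-0.015,0.6],[[0,0,-3],0,0.6],[[0,0,-2.8],0,0.6],[[0,0,-1],0,0.5],[[0,0,0],0,0]]';  python3 -m inch '[[[0,0,0],0,0],[[0,0,0],0,0],[[0,0,0],0,0],[[0,0,0],0,0],[[0,0,0],0,0]]'
python3 - <<'E'
from h import *
f=cam("wrist"); np.save("w11.npy",f,allow_pickle=True); g=cv2.cvtColor(f["frame"],6)
s=robot.read_state(); T=s["tcp_pos"]; print(T)
for u in(315,321,327): print(u,[int(v) for v in g[264:364:3,u]])
p=[proj(f,[*(T+s["ee_rot"][:,0]*d)[:2],72]).round(1).tolist() for d in(-15,0,15)]; print(p)
E
```

```text
clock: 19.88
tcp_pos: [428.2, 297.9, 51.5]
ee_rot: [[0.986, -0.168, 0.001], [-0.168, -0.986, 0.001], [0.001, -0.001, -1.0]]
force: [-0.3, 0.3, 0.2]
finger_gap: 0.432
finger_force: 0.0
clock: 20.5
tcp_pos: [428.0, 297.3, 51.1]
ee_rot: [[0.986, -0.168, 0.001], [-0.168, -0.986, 0.0], [0.001, -0.001, -1.0]]
force: [-0.5, -0.7, 6.2]
finger_gap: 0.121
finger_force: 30.0
[428.0760103  297.32019693  51.14296094]
315 [112, 115, 118, 119, 135, 110, 125, 125, 126, 134, 135, 175, 225, 230, 231, 227, 229, 230, 230, 226, 230, 228, 226, 229, 230, 228, 227, 227, 228, 212, 157, 72, 78, 74]
321 [116, 118, 118, 113, 120, 128, 132, 128, 131, 130, 134, 191, 222, 230, 230, 229, 229, 228, 229, 227, 227, 226, 228, 229, 227, 226, 226, 227, 225, 212, 88, 67, 68, 79]
327 [117, 112, 111, 116, 107, 74, 131, 126, 130, 134, 131, 187, 221, 226, 229, 227, 229, 226, 227, 226, 226, 224, 226, 225, 226, 225, 224, 224, 161, 191, 88, 71, 76, 74]
[[320.5, 350.3], [320.4, 321.5], [320.3, 291.2]]
```

```bash
python3 -m inch '[[[0,0,0.5],0,0],[[0,0,1],0,0],[[0,0,2],0,0],[[0,0,4],0,0],[[0,0,5],0,0]]'; python3 -m inch '[[[0,0,5],0,0],[[0,0,5],0,0],[[0,0,5.5],0,0],[[0.1,-3,0],0.1,0],[[0.1,-5.2,0],0.184,0]]'; python3 -m inch '[[[0.1,-5.2,0],0.184,0],[[0.1,-5.2,0],0.184,0],[[0.1,-5.2,0],0.184,0],[[0.1,-5.2,0],0.184,0],[[0.1,-5.2,0],0.184,0]]'; python3 -m inch '[[[0.1,-5.2,0],0.184,0],[[0.1,-5.2,0],0.184,0],[[0.1,-5.2,0],0.184,0],[[0.1,-5.2,0],0.184,0],[[0.1,-5.2,0],0.184,0]]'; python3 -m inch '[[[0.18,-2.45,0],0.087,0],[[0,0,0],0,0],[[0,0,0],0,0]]'
python3 - <<'E'
from h import *
s=robot.read_state(); r=s["ee_rot"]; print(s["tcp_pos"],np.degrees(np.arctan2(r[1,0],r[0,0])))
E
```

```text
clock: 21.18
tcp_pos: [426.8, 296.6, 176.4]
ee_rot: [[0.986, -0.168, -0.002], [-0.168, -0.986, -0.001], [-0.002, 0.002, -1.0]]
force: [0.4, 0.3, -2.1]
finger_gap: 0.124
finger_force: 30.0
clock: 21.8
tcp_pos: [429.3, 215.8, 331.3]
ee_rot: [[0.992, 0.124, 0.001], [0.124, -0.992, 0.001], [0.001, -0.001, -1.0]]
force: [1.1, -1.3, -3.2]
finger_gap: 0.129
finger_force: 30.0
clock: 22.42
tcp_pos: [434.6, -27.5, 330.9]
ee_rot: [[0.563, 0.827, 0.0], [0.827, -0.563, 0.0], [0.0, 0.0, -1.0]]
force: [0.3, 0.5, -2.6]
finger_gap: 0.126
finger_force: 30.0
clock: 23.05
tcp_pos: [440.5, -270.6, 330.9]
ee_rot: [[-0.263, 0.965, -0.0], [0.965, 0.263, 0.001], [0.001, 0.0, -1.0]]
force: [1.5, -0.1, -2.3]
finger_gap: 0.124
finger_force: 30.0
clock: 23.42
tcp_pos: [442.6, -292.7, 330.6]
ee_rot: [[-0.34, 0.94, -0.0], [0.94, 0.34, 0.001], [0.002, 0.0, -1.0]]
force: [0.2, 0.9, -1.9]
finger_gap: 0.126
finger_force: 30.0
[ 442.57801256 -292.66802232  330.57461042] 109.86483714397427
```

```bash
python3 -m inch '[[[-0.18,-3.6,0],0.125,0],[[0,0,-5],0,0],[[0,0,-5],0,0],[[0,0,-5],0,0],[[0,0,-4],0,0]]'; python3 -m inch '[[[0,0,-1.5],0,0],[[0,0,0],0,0],[[0,0,0],0,0]]'
python3 - <<'E'
from h import *
s=robot.read_state(); r=s["ee_rot"]; print(s["tcp_pos"],np.degrees(np.arctan2(r[1,0],r[0,0])))
f=np.load("w9.npy",allow_pickle=True).item(); g=cv2.cvtColor(f["frame"],6).astype(float)
u,v=proj(f,[432.2,-312,40]).round().astype(int); w=g[v-8:v+9,u-8:u+9]; print(u,v); print(w[::2,::2].astype(int))
q=np.clip(np.median(w)-20-w,0,None); yy,xx=np.mgrid[v-8:v+9,u-8:u+9]; c=(q*xx).sum()/q.sum(),(q*yy).sum()/q.sum(); print(c,plane(f,*c,40))
E
```

```text
clock: 24.05
tcp_pos: [441.1, -327.8, 139.3]
ee_rot: [[-0.456, 0.89, -0.001], [0.89, 0.456, 0.001], [0.001, 0.0, -1.0]]
force: [0.7, -0.4, -2.9]
finger_gap: 0.124
finger_force: 30.0
clock: 24.42
tcp_pos: [442.3, -330.6, 127.3]
ee_rot: [[-0.455, 0.891, 0.003], [0.891, 0.455, -0.002], [-0.003, 0.002, -1.0]]
force: [0.7, -0.2, -2.5]
finger_gap: 0.125
finger_force: 30.0
[ 442.27614971 -330.57301426  127.32770081] 117.04761958380661
280 204
[[135 136 134 137  88  58  56  62  61]
 [132 134 134 138 117  58  56  62  64]
 [139 132 135 136 114  63  58  56  60]
 [136 132 135 110  63  32  56  57  58]
 [135 136 134  79  18  27  38  58  56]
 [137 140 134 104  42  39  54  61  57]
 [135 133 137 133 120 111  80  58  60]
 [138 134 142 137 136 137 103  58  60]
 [131 132 133 134 137 137 120  61  59]]
(np.float64(284.11171717171715), np.float64(203.13373737373738)) [ 436.88736387 -310.56519468   40.        ]
```

```bash
python3 -m inch '[[[-0.13,0.15,0],0,0],[[0,0,-0.8],0,0],[[0,0,-0.5],0,0],[[0,0,-0.5],0,0],[[0,0,0],0,0]]'; python3 -m inch '[[[0,0,-0.4],0,0],[[0,0,-0.4],0,0],[[0,0,0],0,0]]'
```

```text
clock: 25.05
tcp_pos: [439.4, -328.4, 107.0]
ee_rot: [[-0.454, 0.891, -0.001], [0.891, 0.454, 0.001], [0.001, -0.0, -1.0]]
force: [0.2, 0.2, -2.3]
finger_gap: 0.125
finger_force: 30.0
clock: 25.42
tcp_pos: [439.4, -328.4, 99.3]
ee_rot: [[-0.454, 0.891, -0.001], [0.891, 0.454, 0.001], [0.001, -0.0, -1.0]]
force: [0.5, 0.8, -3.0]
finger_gap: 0.126
finger_force: 30.0
```

```bash
python3 -m inch '[[[0,0,-0.4],0,0],[[0,0,-0.3],0,0],[[0,0,0],0,0]]'; python3 -m inch '[[[0,0,-0.1],0,0],[[0,0,-0.1],0,0],[[0,0,0],0,0]]'
```

```text
clock: 25.8
tcp_pos: [439.5, -328.4, 92.3]
ee_rot: [[-0.454, 0.891, -0.001], [0.891, 0.454, 0.0], [0.001, -0.0, -1.0]]
force: [-0.4, -0.0, -3.1]
finger_gap: 0.128
finger_force: 30.0
clock: 26.18
tcp_pos: [439.8, -328.7, 91.1]
ee_rot: [[-0.454, 0.891, 0.0], [0.891, 0.454, -0.0], [-0.0, 0.0, -1.0]]
force: [-0.1, 1.0, 3.5]
finger_gap: 0.127
finger_force: 30.0
```

```bash
python3 -m inch '[[[0,0,-0.1],0,0],[[0,0,0],0,0],[[0,0,0.1],0,0.37],[[0,0,0],0,0.37],[[0,0,0],0,0.37]]'; python3 -m inch '[[[0,0,1],0,0.37],[[0,0,3],0,0.37],[[0,0,5],0,0.37],[[0,0,5.5],0,0.37],[[0,0,5],0,0.4]]'; python3 -m inch '[[[-2,3,2],0,0.5],[[0,0,0],0,0.5],[[0,0,0],0,0.5]]'
python3 - <<'E'
from h import *
f=cam("wrist"); np.save("w12.npy",f,allow_pickle=True); cv2.imwrite("pics/w12.png",f["frame"][:,:,::-1]); g=cv2.cvtColor(f["frame"],6)
H=np.array([477.7,-401.3])
def w(a,r,z): return proj(f,[*(H+r*np.array([np.cos(np.radians(a)),np.sin(np.radians(a))])),z])
for n,a in(("broad",87),("slim",117)):
    # expected fin top, corners: radius 79+-15, half-thickness 6, height 112 (nest 40+72)
    d=np.array([np.cos(np.radians(a)),np.sin(np.radians(a))]); e=np.array([-d[1],d[0]])
    q=np.array([proj(f,[*(H+d*(79+i)+e*j),112]) for i,j in((15,-6),(15,6),(-15,6),(-15,-6))]); print(n,q.round(1).tolist())
    u0,v0=q.min(0).astype(int)-10; u1,v1=q.max(0).astype(int)+11
    print(u0,v0); [print(v,[int(t) for t in g[v,u0:u1:2]]) for v in range(v0,v1,4)]
print(robot.read_state()["force"])
E
```

```text
clock: 26.8
tcp_pos: [439.7, -328.7, 90.5]
ee_rot: [[-0.454, 0.891, -0.0], [0.891, 0.454, 0.0], [0.0, -0.0, -1.0]]
force: [1.0, -0.1, 0.1]
finger_gap: 0.364
finger_force: 0.0
clock: 27.42
tcp_pos: [439.6, -328.6, 288.3]
ee_rot: [[-0.454, 0.891, 0.001], [0.891, 0.454, -0.001], [-0.001, 0.001, -1.0]]
force: [0.7, 0.4, 0.0]
finger_gap: 0.398
finger_force: 0.0
clock: 27.8
tcp_pos: [419.7, -298.9, 305.7]
ee_rot: [[-0.454, 0.891, 0.0], [0.891, 0.454, -0.0], [-0.0, 0.0, -1.0]]
force: [0.7, -0.2, -0.9]
finger_gap: 0.499
finger_force: 0.0
broad [[378.2, 255.7], [368.2, 250.2], [353.0, 274.0], [362.8, 279.3]]
342 240
240 [64, 92, 138, 227, 250, 231, 146, 162, 172, 174, 181, 182, 180, 206, 248, 228, 147, 136, 116, 78, 93, 143, 169, 179]
244 [74, 104, 187, 241, 234, 136, 137, 140, 141, 136, 137, 146, 231, 223, 234, 224, 134, 117, 73, 151, 174, 174, 181, 182]
248 [96, 116, 148, 152, 133, 139, 138, 139, 132, 136, 121, 106, 102, 108, 209, 254, 229, 139, 111, 172, 176, 178, 179, 180]
252 [96, 130, 140, 141, 141, 135, 137, 134, 137, 115, 117, 115, 150, 164, 109, 139, 255, 254, 209, 162, 176, 179, 183
[... 1570 characters left out ...]
4, 124, 215, 249, 251, 252, 252, 244, 248, 254, 173, 56, 71, 99]
251 [104, 61, 96, 132, 130, 218, 249, 251, 252, 253, 242, 246, 243, 88, 60, 89, 108]
255 [122, 68, 75, 144, 144, 227, 250, 252, 253, 253, 243, 240, 183, 60, 73, 97, 126]
259 [171, 83, 60, 132, 175, 218, 250, 252, 252, 253, 240, 223, 100, 61, 89, 125, 170]
263 [218, 103, 61, 98, 190, 223, 251, 252, 252, 253, 241, 192, 60, 68, 103, 165, 242]
267 [242, 142, 52, 64, 170, 232, 247, 249, 250, 250, 236, 121, 134, 73, 122, 215, 249]
271 [178, 150, 63, 65, 105, 212, 245, 252, 251, 242, 201, 136, 121, 109, 163, 240, 251]
275 [69, 70, 63, 71, 66, 60, 61, 64, 99, 153, 162, 165, 162, 168, 174, 232, 250]
[-0.60846872  0.27740175 -0.53982186]
```

Both fins appear within 1 to 3 px of where seated cassettes should be, the seating heights match, and the gripper is clear.

```bash
python3 -c "
from station import robot
print(robot.hand_in())"
```

```text
the job is handed in; nothing more can be done
None
```

I turned the carousel half a turn, set both cassettes fully down in their own nests, released them and handed the job in at about 28 s; `hand_in()` gave no verdict, but the contact heights and the last camera check fit seated cassettes.

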